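# Lay out piled exhibits for photographing

## Task

Five seized exhibits lie in two piles on the evidence bench: take the piles apart and lay each exhibit flat on the photo mat whose border has the colour of its tag tape (camera white, phone blue, radio yellow, hard drive red, power bank green), centred and lying lengthwise along the mat (either way round), still with the same face up. Set each one down gently without dropping or tipping any, and leave them all released and at rest.

Things in the scene. Friction and masses are not known exactly. Their poses are not given: they have to be found in the camera images.
- camera_c (a point): compact digital camera lying on its back, lens up: black body 96 x 56 x 28 mm (plus a black lens ring of 42 mm diameter standing 8 mm higher at the centre of its upper face), with white tag tape at both ends of its upper face. Point: the centre of the body, half-way up (14 mm above its underside); x along its length, y across its width, z up. Loose; at the start it lies crosswise on the phone.
- phone_c (a point): smartphone in a black rugged case, screen up, 138 x 64 x 14 mm, with blue tag tape at both ends of its upper face. Point: the centre of the body, half-way up (7 mm above its underside); x along its length, y across its width, z up. Loose; at the start it lies crosswise on the drive or on the power bank, with the camera on top.
- radio_c (a point): grey hand-held two-way radio lying on its back, body 110 x 50 x 30 mm (stub aerial and knob stick out up to 14 mm more at its +x end), with yellow tag tape at both ends of its upper face. Point: the centre of the body, half-way up (15 mm above its underside); x along its length, y across its width, z up. Loose; at the start it lies crosswise on the drive or on the power bank, with nothing on it.
- drive_c (a point): external hard drive in a bare aluminium case with dark ribs, 130 x 62 x 24 mm, with red tag tape at both ends of its upper face. Point: the centre of the body, half-way up (12 mm above its underside); x along its length, y across its width, z up. Loose; at the start it stands on the bench at the bottom of a pile.
- powerbank_c (a point): bronze-coloured power bank, 135 x 62 x 24 mm, with green tag tape at both ends of its upper face. Point: the centre of the body, half-way up (12 mm above its underside); x along its length, y across its width, z up. Loose; at the start it stands on the bench at the bottom of a pile.
- mat_white_c (a point): photo mat with a white border and a dark grey middle, fixed to the bench: 145 x 80 mm, 3 mm thick, its upper face 3 mm above the bench. Point: the centre of its upper face; x along its length, y across, z up. The place for the camera.
- mat_blue_c (a point): photo mat with a blue border and a dark grey middle, fixed to the bench: 145 x 80 mm, 3 mm thick, its upper face 3 mm above the bench. Point: the centre of its upper face; x along its length, y across, z up. The place for the phone.
- mat_yellow_c (a point): photo mat with a yellow border and a dark grey middle, fixed to the bench: 145 x 80 mm, 3 mm thick, its upper face 3 mm above the bench. Point: the centre of its upper face; x along its length, y across, z up. The place for the radio.
- mat_red_c (a point): photo mat with a red border and a dark grey middle, fixed to the bench: 145 x 80 mm, 3 mm thick, its upper face 3 mm above the bench. Point: the centre of its upper face; x along its length, y across, z up. The place for the drive.
- mat_green_c (a point): photo mat with a green border and a dark grey middle, fixed to the bench: 145 x 80 mm, 3 mm thick, its upper face 3 mm above the bench. Point: the centre of its upper face; x along its length, y across, z up. The place for the powerbank.
There are look-alikes about, which are no part of the job. Leave any pink or purple look-alike of the part that bears drive_c alone.

How it is judged:
By the outcome, as a careful person would: the job done as asked, in the order asked, and still so for the second after the job is handed in, with the robot touching nothing.
It also fails if it takes over 147 s, if anything falls off the work surface, if the arm or the gripper's body presses on something with over 40 N, if the wrist force passes 120 N, or if a joint passes its speed limit or range.

## Robot

A 6-joint arm with a two-finger parallel gripper is mounted at the origin on the work surface. World frame = base frame: x ahead of the robot, y to its left, z up, the work surface at z = 0. Lengths are in m, angles in rad, forces in N, time in s.
With the tool pointing down it reaches from about 0.3 to 1 m from the base axis. Payload 5.1 kg.
Tool frame: the origin (TCP) lies midway between the tips of the shut fingers; the grasp point (between the pads) lies 19 mm behind it; z points along the fingers, y is the line along which they close (so a half turn about z gives the same grasp; the last joint's range is limited). The gripper opens to 95 mm and grips with 3 to 60 N. Pads are 20 mm wide; open, the fingers measure 119 mm over their backs; the gripper's body (75 mm by 180 mm) begins 59 mm behind the grasp point.
Start: joints at [-1.266, 0.124, 1.65, -0, 1.367, -0.083], TCP at [0.246, -0.602, 0.215] pointing down, gripper open.
Joint ranges: [-2.61, 2.61], [-1.02, 2.33], [0.03, 2.71], [-1.35, 4.49], [0.32, 2.68], [-2.91, 2.91]. Speed limits (rad/s): [2.57, 2.57, 3.14, 3.14, 3.14, 3.14].

## Interface

Orientations are given as a 3x3 rotation matrix whose columns are the frame's x, y, z axes.
In Python, from workcell import ctrl, optics, ticket, spotter gives the robot as it stands.
- The arm moves only by the tool jog_arm, never from a script. Its argument "series" is a list of rows, each a list of 5 numbers: the opening in per cent of the stroke, from 0 (shut) to 100 (fully open), then the shift along the tool's x, y, z in mm, then the turn about the tool's z in degrees. A call has 1 to 5 rows; each row is the pose to reach, as a shift and turn from the pose commanded when the call began, along the tool's axes at that moment; what a row does not reach only later rows make up. A row lasts 1/10 s, in which the tool goes at most 50 mm and 8.59 degrees, less where a joint would pass 70% of its speed; a pose out of reach is approached as far as the arm can. A call with a gripper value outside its range is refused whole. The fingers move at their own pace and stop on an object; "grip_force" is the grip in N (left out, the last holds). Time passes only in rows, so rows that repeat a pose let the fingers close. It gives the time, the measured TCP pose, the force, the opening and the grip force at its end, in the units of the state.
- ctrl.state(): the state, without advancing time (a new reading comes with each control period).
- optics.capture(name): name is "scene" or "side" or "wrist"; returns a dict with "pixels" (420x560x3 uint8, red, green, blue), "fx", "fy", "cx", "cy" (pixels), "distortion" ([k1, k2, p1, p2, k3] as OpenCV has them; the pictures are not rectified), "view" (4x4, takes a point from world to camera coordinates). Camera axes: x right, y down, z forward; pixel columns grow to the right and rows downward; lengths in m; the calibration is good to about 2 mm. A picture is of the moment at which its call begins. There is no depth.
- ticket.close_job(): hands the job in; it is judged then, once.
Trained networks look in a picture, given as the dict that the camera call returned (one of the last four; its "shot" number tells which), for a name from the list of things; names that differ only in an ending like _2 or _b are one class to them, and where a whole thing is asked for, a point or a joint stands for the part that bears it (a point fixed in the world has none). Each returns a list of dicts, best first, with "conf" (0 to 1); they miss things now and then, are a little off and sometimes report something else, mostly with a low value. They report only what shows in the picture. A call takes as long as a camera call. They do not tell look-alikes from the thing itself.
- spotter.masks_of(thing, picture): "region" (420x560 bool, what is visible of it) and "bbox" ([left, top, right, bottom] in pixels, round what is visible of it).
The state is a dict: "clock": time; "joint_pos": joint angles; "joint_velocities": joint speeds; "effort": joint torques, N m; "ee_pos": TCP position; "ee_rot": TCP orientation; "wrist_force": force on the tool from outside, world axes, zero at the start; "moment": the same for the moment, N m; "grip_width": opening from 0.0 (shut) to 1.0 (fully open); "finger_force": force on a finger pad.
Only numpy, scipy, OpenCV 4.12 (cv2) and the standard library are available. Lean on these libraries where they do the work, as an engineer would, in place of code of your own. Each camera call takes 0.05 s, during which the arm holds its last target. There are 200 camera calls.

## Working session

There is one attempt and no reset: what is moved stays moved. The work goes in short steps, Python scripts to look and compute and a tool call to move; the robot and the scene stay as the last step left them, time stands still between calls to the robot, and variables do not carry over. Pictures are saved under pics/ and viewed, at most 14 in all, crops included, and the job is handed in when it is done.

Besides the shell and the picture viewer there is one more tool, called by a JSON object that holds its "api" and its "payload". jog_arm: Moves the arm, as the interface text tells. Its arguments: {"type":"object","properties":{"series":{"type":"array"},"grip_force":{"type":"number"}},"required":["series"]}

```bash
mkdir -p pics; ls; python3 - <<'E'
from workcell import ctrl, optics, ticket, spotter
import cv2, numpy as np
s=ctrl.state(); print({k:np.round(v,3).tolist() for k,v in s.items()})
ims=[]
for n in("scene","side"):
    p=optics.capture(n); print(n,p["fx"],p["cx"],p["cy"],p["distortion"],np.round(p["view"],3).tolist())
    cv2.imwrite(f"pics/{n}0.png",cv2.cvtColor(p["pixels"],cv2.COLOR_RGB2BGR))
    for t in "camera phone radio drive powerbank mat_white mat_blue mat_yellow mat_red mat_green".split():
        try:
            r=spotter.masks_of(t+"_c",p); print(t,[(round(d["conf"],2),[int(v) for v in d["bbox"]],int(d["region"].sum())) for d in r])
        except Exception as e: print(t,e)
E
```

```text
pics
{'clock': 0.0, 'joint_pos': [-1.266, 0.124, 1.652, 0.0, 1.368, -0.083], 'joint_velocities': [0.0, 0.001, -0.002, -0.001, -0.002, 0.0], 'effort': [0.0, -41.76, -35.993, 0.077, 0.049, -0.0], 'ee_pos': [0.246, -0.601, 0.213], 'ee_rot': [[0.926, 0.378, -0.001], [0.378, -0.926, 0.002], [0.0, -0.002, -1.0]], 'wrist_force': [-0.446, -0.474, 0.174], 'moment': [-0.074, -0.007, 0.029], 'finger_force': 0.0, 'grip_width': 1.0}
scene 410.26819042691375 277.5869887253806 216.20994526265912 [-0.09231639  0.          0.          0.          0.        ] [[-0.418, 0.908, -0.017, 0.029], [0.707, 0.313, -0.635, -0.349], [-0.571, -0.278, -0.773, 1.516], [0.0, 0.0, 0.0, 1.0]]
camera [(0.91, [207, 182, 241, 214], 633)]
phone [(0.67, [202, 187, 250, 216], 463), (0.45, [191, 243, 246, 294], 1363)]
radio [(0.69, [282, 210, 326, 239], 780), (0.27, [204, 189, 250, 215], 464)]
drive [(0.87, [285, 209, 321, 253], 404), (0.75, [336, 239, 385, 282], 961), (0.74, [330, 188, 378, 223], 881), (0.64, [412, 229, 461, 256], 995)]
powerbank [(0.59, [209, 190, 242, 224], 291)]
mat_white [(0.74, [145, 220, 192, 266], 1
[... 448 characters left out ...]
0.353, -0.736, 1.258], [0.0, 0.0, 0.0, 1.0]]
camera [(0.61, [317, 177, 352, 212], 682), (0.45, [234, 214, 277, 248], 877)]
phone [(0.93, [307, 187, 360, 214], 453)]
radio [(0.77, [235, 216, 281, 248], 831), (0.52, [251, 163, 292, 195], 883)]
drive [(0.84, [225, 272, 280, 312], 1252), (0.66, [176, 239, 202, 283], 1052), (0.64, [120, 306, 180, 361], 1598), (0.57, [237, 216, 278, 259], 539)]
powerbank [(0.73, [308, 189, 351, 224], 325)]
mat_white [(0.62, [299, 145, 349, 180], 767)]
mat_blue [(0.82, [347, 127, 387, 158], 680), (0.61, [193, 184, 238, 219], 1031)]
mat_yellow [(0.87, [192, 181, 236, 220], 958)]
mat_red [(0.87, [376, 162, 398, 185], 294)]
mat_green [(0.6, [252, 161, 291, 195], 840)]
```

```bash
python3 - <<'E'
import cv2
a=cv2.imread("pics/scene0.png")[140:350,70:480]; cv2.imwrite("pics/scene0c.png",cv2.resize(a,(800,410),interpolation=cv2.INTER_CUBIC))
a=cv2.imread("pics/side0.png")[110:380,90:450]; cv2.imwrite("pics/side0c.png",cv2.resize(a,(780,585),interpolation=cv2.INTER_CUBIC))
E
```

```text
(no output)
```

View pics/scene0c.png

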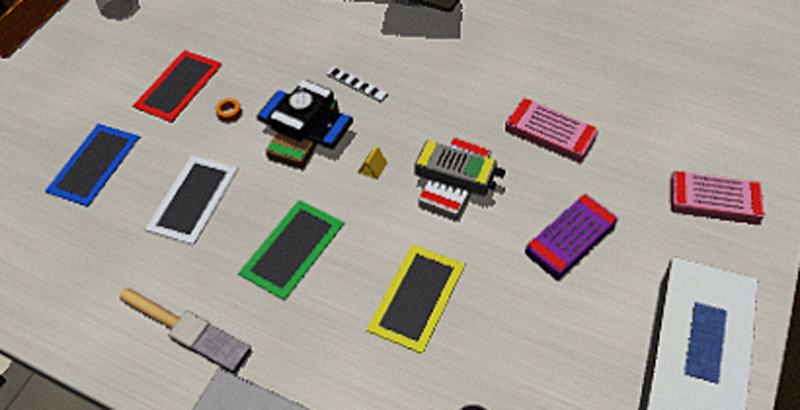

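View pics/side0c.png

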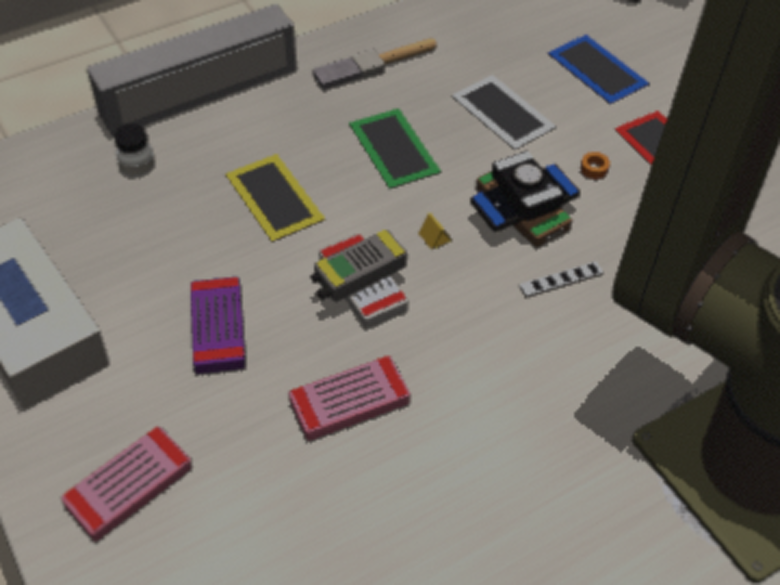

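Candidates, scene pixels:
- **Drive:** aluminium piece under the radio, about (297,237). Its look-alikes are pink (352,205), pink (437,242) and purple (362,260). I choose the one under the radio.
- **Camera, phone and power bank:** the pile at about (225,200).
- **Mats:** red (161,184), blue (117,224), white (168,243), green (219,268), yellow (284,293).
- **Not mats:** the striped scale, the orange ring and the yellow wedge are clutter.

Next I measure by colour.

```bash
cat > h.py <<'E'
from workcell import ctrl, optics, ticket, spotter
import cv2, numpy as np
def world(p,px,z):
    K=np.array([[p["fx"],0,p["cx"]],[0,p["fy"],p["cy"]],[0,0,1]]); V=np.array(p["view"])
    n=cv2.undistortPoints(np.float64(px).reshape(-1,1,2),K,np.float64(p["distortion"])).reshape(-1,2)
    d=np.c_[n,np.ones(len(n))]@V[:3,:3]; c=-V[:3,:3].T@V[:3,3]
    return (c+d*((z-c[2])/d[:,2])[:,None])[:,:2]
R={"red":[(0,8),(172,180)],"yellow":[(22,33)],"green":[(40,80)],"blue":[(100,125)],"white":None}
def cmask(p,col,smin=130,vmin=60):
    h=cv2.cvtColor(p["pixels"],cv2.COLOR_RGB2HSV)
    if R[col] is None: return ((h[...,1]<28)&(h[...,2]>195)).astype(np.uint8)
    return (np.any([(h[...,0]>=a)&(h[...,0]<=b) for a,b in R[col]],0)&(h[...,1]>smin)&(h[...,2]>vmin)).astype(np.uint8)
def blobs(p,col,z,amin=25,**k):
    "outer contours as world rectangles: pixel, centre, sizes, long axis angle (deg)"
    out=[]
    for c in cv2.findContours(cmask(p,col,**k),cv2.RETR_EXTERNAL,cv2.CHAIN_APPROX_NONE)[0]:
        if len(c)<8 or cv2.contourArea(c)<amin: continue
        w=world(p,c,z); (ctr,sz,a)=cv2.minAreaRect((w*1000).astype(np.float32))
        if sz[0]<sz[1]: sz=sz[::-1]; a+=90
        out.append((c.reshape(-1,2).mean(0).round().astype(int).tolist(),np.round(ctr).tolist(),np.round(sz).tolist(),round((a+90)%180-90,1)))
    return out
E
python3 - <<'E'
from h import *
p=optics.capture("scene")
for c,z in(("white",.066),("blue",.038),("yellow",.054),("red",.024),("green",.024)):
    print(c,"mat"); [print("  ",b) for b in blobs(p,c,.003,150)]
    print(c,"tape"); [print("  ",b) for b in blobs(p,c,z,8)]
E
```

```text
white mat
   ([150, 411], [1033.0, 141.0], [146.0, 55.0], -63.8)
   ([113, 404], [1069.0, 52.0], [86.0, 57.0], -0.3)
   ([91, 384], [1054.0, -19.0], [69.0, 55.0], 86.6)
   ([431, 319], [560.0, 652.0], [234.0, 117.0], 6.0)
   ([168, 241], [635.0, -88.0], [144.0, 78.0], 6.5)
white tape
   ([471, 416], [789.0, 767.0], [32.0, 18.0], -68.3)
   ([460, 410], [790.0, 745.0], [25.0, 22.0], 9.5)
   ([150, 411], [1039.0, 165.0], [136.0, 51.0], -63.8)
   ([113, 404], [1073.0, 82.0], [81.0, 53.0], -0.3)
   ([54, 384], [1101.0, -64.0], [49.0, 30.0], -10.6)
   ([91, 384], [1058.0, 16.0], [65.0, 51.0], 86.6)
   ([67, 366], [1055.0, -63.0], [22.0, 13.0], 83.6)
   ([431, 319], [598.0, 642.0], [219.0, 109.0], 6.0)
   ([298, 238], [517.0, 267.0], [55.0, 18.0], -88.6)
   ([495, 234], [285.0, 757.0], [36.0, 17.0], -80.9)
   ([168, 241], [668.0, -49.0], [134.0, 73.0], 6.5)
   ([217, 201], [491.0, 1.0], [49.0, 12.0], 85.8)
   ([224, 191], [448.0, -1.0], [28.0, 24.0], -66.3)
   ([265, 188], [389.0, 106.0], [15.0, 10.0], -10.1)
   ([230, 185], [418.0, 7.0], [49.0, 11.0], 85.9)
   ([35, 29], [-137.0, -1473.0],
[... 916 characters left out ...]
)
   ([376, 246], [428.0, 463.0], [56.0, 13.0], 67.9)
   ([295, 242], [505.0, 254.0], [58.0, 12.0], 89.0)
   ([452, 245], [334.0, 663.0], [87.0, 45.0], -24.8)
   ([418, 237], [350.0, 564.0], [69.0, 19.0], 16.1)
   ([310, 215], [397.0, 257.0], [57.0, 13.0], 86.1)
   ([365, 213], [323.0, 404.0], [78.0, 41.0], -34.8)
   ([339, 203], [318.0, 315.0], [89.0, 49.0], 37.7)
   ([2, 177], [665.0, -757.0], [24.0, 10.0], 20.8)
   ([161, 184], [466.0, -226.0], [143.0, 79.0], -0.8)
green mat
   ([219, 268], [651.0, 92.0], [143.0, 79.0], -6.3)
green tape
   ([219, 268], [662.0, 102.0], [140.0, 78.0], -6.3)
   ([313, 225], [429.0, 277.0], [32.0, 22.0], 0.8)
   ([216, 217], [516.0, 7.0], [56.0, 15.0], -88.2)
```

```bash
cat >> h.py <<'E'
def pose():
    s=ctrl.state(); r=s["ee_rot"]; return [*(np.array(s["ee_pos"])*1000),np.degrees(np.arctan2(r[1][0],r[0][0]))]
def plan(*targets,start=None):
    "tool-axis shift (mm) and turn (deg) of each call towards (x,y,z mm,yaw deg), split to 5-row calls"
    c=np.array(start if start is not None else pose(),float); print("from",c.round(1))
    for t in targets:
        t=np.array(t,float); d=t-c; n=int(np.ceil(max(np.linalg.norm(d[:3])/245,abs(d[3])/42,1e-3)))
        for i in range(n):
            g=c+(t-c)/(n-i); d=g-c; a=np.radians(c[3]); ca,sa=np.cos(a),np.sin(a)
            s=np.round([ca*d[0]+sa*d[1],sa*d[0]-ca*d[1],-d[2],-d[3]],[0,0,0,0] if 0 else 1)
            rows=max(np.ceil(np.linalg.norm(s[:3])/50),np.ceil(abs(s[3])/8.59))
            print("  ",s.tolist(),"rows",int(rows))
            c=c+[ca*s[0]+sa*s[1],sa*s[0]-ca*s[1],-s[2],-s[3]]
        print("  ->",c.round(1))
E
python3 -c "
from h import *
plan((454,4,220,-4.4))"
```

```text
from [ 245.8 -601.7  214.6   22.2]
   [140.6, -160.7, -1.8, 8.9] rows 5
   [114.1, -180.5, -1.8, 8.9] rows 5
   [84.7, -195.9, -1.8, 8.8] rows 5
  -> [454.    4.  220.   -4.4]
```

{"api": "jog_arm", "payload": {"series": [[100,28,-32,0,1.8],[100,56,-64,-1,3.6],[100,84,-96,-1,5.4],[100,112,-128,-2,7.2],[100,141,-161,-2,8.9]], "grip_force": 15}}

```text
clock: 1.65
ee_pos: [0.3157, -0.3979, 0.2168]
ee_rot: [[0.974, 0.229, 0.0], [0.229, -0.974, -0.0], [0.0, 0.0, -1.0]]
wrist_force: [0.9, 0.0, -0.2]
grip_width: 1.0
finger_force: 0.0
```

{"api": "jog_arm", "payload": {"series": [[100,23,-36,0,1.8],[100,46,-72,-1,3.6],[100,68,-108,-1,5.4],[100,91,-144,-2,7.2],[100,114,-180,-2,8.9]]}}

```text
clock: 2.15
ee_pos: [0.3852, -0.1964, 0.2191]
ee_rot: [[0.997, 0.075, 0.001], [0.075, -0.997, -0.001], [0.001, 0.001, -1.0]]
wrist_force: [0.1, -0.2, 0.5]
grip_width: 0.998
finger_force: 0.0
```

{"api": "jog_arm", "payload": {"series": [[100,20,-48,0,2.2],[100,42,-97,-1,4.4],[100,63,-146,-1,6.6],[100,85,-196,-2,8.8],[100,85,-196,-2,8.8]]}}

```text
clock: 2.65
ee_pos: [0.4551, 0.0077, 0.221]
ee_rot: [[0.997, -0.071, 0.001], [-0.071, -0.997, 0.001], [0.001, -0.001, -1.0]]
wrist_force: [1.2, -0.8, 0.9]
grip_width: 1.0
finger_force: 0.0
```

```bash
python3 - <<'E'
from h import *
print(np.round(pose(),1))
p=optics.capture("wrist"); V=np.array(p["view"]); print(p["fx"],np.round(-V[:3,:3].T@V[:3,3],3),np.round(V[:3,:3],2).tolist())
cv2.imwrite("pics/w1.png",cv2.cvtColor(p["pixels"],cv2.COLOR_RGB2BGR))
for c,z in(("white",.066),("blue",.038),("green",.024)):
    print(c,*blobs(p,c,z,100),sep="\n  ")
E
```

```text
[455.1   7.7 221.   -4.1]
313.39908303047616 [0.539 0.002 0.391] [[-0.07, -1.0, -0.0], [-0.95, 0.07, 0.29], [-0.29, 0.02, -0.96]]
white
  ([334, 349], [252.0, -55.0], [155.0, 46.0], 86.2)
  ([183, 353], [261.0, 147.0], [68.0, 57.0], 83.9)
  ([199, 294], [347.0, 110.0], [32.0, 23.0], -8.3)
  ([241, 245], [403.0, 52.0], [61.0, 49.0], 85.5)
  ([283, 163], [491.0, -0.0], [50.0, 12.0], 86.0)
  ([286, 140], [484.0, 2.0], [682.0, 322.0], 86.3)
blue
  ([232, 193], [456.0, 62.0], [61.0, 16.0], -1.8)
  ([332, 189], [452.0, -55.0], [60.0, 16.0], -1.6)
  ([512, 40], [605.0, -248.0], [73.0, 70.0], -85.9)
green
  ([277, 137], [515.0, 5.0], [57.0, 12.0], -85.8)
  ([192, 49], [619.0, 88.0], [85.0, 73.0], -6.4)
```

View pics/w1.png

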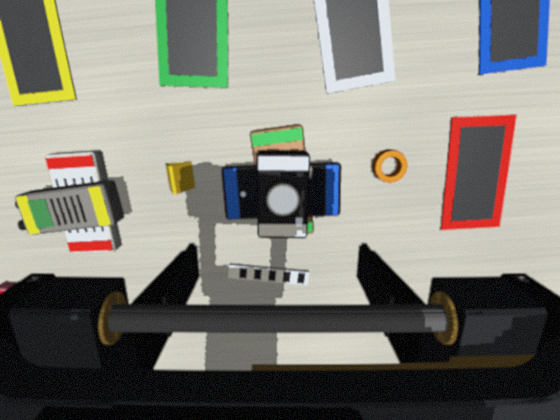

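The wrist view shows the camera at (283,195), on the phone (tapes at (232,193) and (332,189)), on the power bank (277,137). The radio and drive pile is at left, about (70,205). These fit the scene estimates to within 2 mm, so I grasp the camera.

```bash
python3 -c "
from h import *
plan((454.5,3.5,44,-4.4))
plan((454.5,3.5,120,-4.4),(635,-88,120,6.5),start=(454.5,3.5,44,-4.4))"
```

```text
from [455.3   7.5 220.9  -4.1]
   [-0.5, 4.0, 176.9, 0.3] rows 4
  -> [454.5   3.5  44.   -4.4]
from [454.5   3.5  44.   -4.4]
   [0.0, -0.0, -76.0, -0.0] rows 2
  -> [454.5   3.5 120.   -4.4]
   [187.0, 77.4, -0.0, -10.9] rows 5
  -> [635.  -88.  120.    6.5]
```

{"api": "jog_arm", "payload": {"series": [[100,-0.5,4,50,0.3],[100,-0.5,4,100,0.3],[100,-0.5,4,140,0.3],[100,-0.5,4,165,0.3],[100,-0.5,4,177,0.3]]}}

```text
clock: 3.2
ee_pos: [0.4513, -0.0009, 0.0406]
ee_rot: [[0.997, -0.083, -0.005], [-0.083, -0.997, 0.0], [-0.005, 0.0, -1.0]]
wrist_force: [-0.8, 0.6, 0.3]
grip_width: 1.003
finger_force: 0.0
```

{"api": "jog_arm", "payload": {"series": [[50,0,0,0,0],[50,0,0,0,0],[50,0,0,0,0],[50,0,0,0,0]], "grip_force": 20}}

```text
clock: 3.6
ee_pos: [0.4552, -0.0002, 0.0455]
ee_rot: [[0.997, -0.082, 0.003], [-0.082, -0.997, -0.0], [0.003, 0.0, -1.0]]
wrist_force: [-0.4, 0.8, -0.2]
grip_width: 0.717
finger_force: 0.0
```

{"api": "jog_arm", "payload": {"series": [[45,0,0,0,0],[45,0,0,0,0],[45,0,0,0,0],[45,0,0,0,0]]}}

```text
clock: 4.0
ee_pos: [0.4546, 0.0006, 0.0448]
ee_rot: [[0.997, -0.082, 0.002], [-0.082, -0.997, 0.001], [0.002, -0.001, -1.0]]
wrist_force: [-0.4, 3.0, 5.8]
grip_width: 0.585
finger_force: 20.0
```

```bash
python3 -c "
from h import *
for i in range(3): optics.capture('side'); print(np.round(pose(),1), ctrl.state()['finger_force'])"
```

```text
[454.7   0.6  44.8  -4.7] 20.00057816505432
[454.7   0.6  44.8  -4.7] 20.000805258750916
[454.7   0.6  44.8  -4.7] 20.000625550746918
```

```bash
python3 -c "
from h import *
plan((454.7,.6,114.8,-4.7),(635,-88,100,6.5),(635,-88,25,6.5))"
```

```text
from [454.7   0.6  44.8  -4.7]
   [0.0, -0.0, -70.0, 0.0] rows 2
  -> [454.7   0.6 114.8  -4.7]
   [187.0, 73.5, 14.8, -11.2] rows 5
  -> [635.  -88.  100.    6.5]
   [-0.0, -0.0, 75.0, 0.0] rows 2
  -> [635.  -88.   25.    6.5]
```

{"api": "jog_arm", "payload": {"series": [[45,0,0,-5,0],[45,0,0,-15,0],[45,0,0,-30,0],[45,0,0,-50,0],[45,0,0,-70,0]]}}

```text
clock: 4.65
ee_pos: [0.4529, -0.0001, 0.114]
ee_rot: [[0.997, -0.081, -0.002], [-0.081, -0.997, -0.001], [-0.002, 0.001, -1.0]]
wrist_force: [0.5, 0.0, -2.9]
grip_width: 0.587
finger_force: 20.0
```

{"api": "jog_arm", "payload": {"series": [[45,30,12,2,-2],[45,75,30,5,-5],[45,120,47,10,-8],[45,160,63,14,-11.2],[45,187,73.5,15,-11.2]]}}

```text
clock: 5.15
ee_pos: [0.6355, -0.0901, 0.0978]
ee_rot: [[0.994, 0.114, -0.001], [0.114, -0.994, -0.001], [-0.001, 0.0, -1.0]]
wrist_force: [-0.2, -0.3, -2.6]
grip_width: 0.587
finger_force: 20.0
```

{"api": "jog_arm", "payload": {"series": [[45,0,0,20,0],[45,0,0,45,0],[45,0,0,65,0],[45,0,0,75,0],[45,0,0,75,0]]}}

```text
clock: 5.65
ee_pos: [0.6323, -0.0882, 0.0215]
ee_rot: [[0.994, 0.114, -0.004], [0.114, -0.994, 0.001], [-0.004, -0.001, -1.0]]
wrist_force: [0.2, -0.4, -2.3]
grip_width: 0.587
finger_force: 20.0
```

```bash
python3 - <<'E'
from h import *
for i in range(3): p=optics.capture('wrist')
print(ctrl.state()["finger_force"],ctrl.state()["wrist_force"]); print(np.round(pose(),1))
cv2.imwrite("pics/w2.png",cv2.cvtColor(p["pixels"],cv2.COLOR_RGB2BGR))
print(*blobs(p,"white",.003,300),sep="\n")
plan((635,-88,10,6.5))
E
```

```text
19.99790221452713 [ 0.38981283  0.88884019 -2.29395886]
[635.1 -88.7  25.1   6.5]
([315, 354], [556.0, -124.0], [57.0, 28.0], -83.7)
([81, 349], [532.0, 50.0], [33.0, 9.0], 7.0)
([277, 286], [607.0, -92.0], [40.0, 30.0], -83.4)
([280, 212], [657.0, -86.0], [67.0, 18.0], -83.4)
([276, 128], [687.0, -89.0], [338.0, 191.0], -83.4)
from [635.1 -88.7  25.1   6.5]
   [0.0, -0.7, 15.1, 0.0] rows 1
  -> [635.  -88.   10.    6.5]
```

View pics/w2.png

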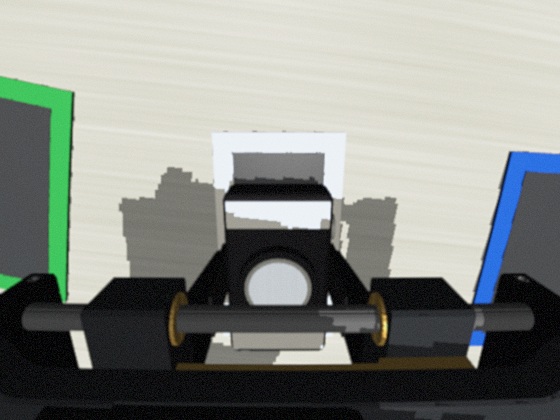

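The camera is held square over the white mat: body (277,270), mat top edge (280,140). I lower it and release.

{"api": "jog_arm", "payload": {"series": [[45,0,-0.7,6,0],[45,0,-0.7,11,0],[45,0,-0.7,14,0],[45,0,-0.7,15,0],[45,0,-0.7,15,0]]}}

```text
clock: 6.3
ee_pos: [0.634, -0.0877, 0.0098]
ee_rot: [[0.994, 0.114, -0.001], [0.114, -0.994, 0.0], [-0.001, -0.0, -1.0]]
wrist_force: [-4.6, 0.7, 5.1]
grip_width: 0.588
finger_force: 20.0
```

{"api": "jog_arm", "payload": {"series": [[45,0,0,0,0],[62,0,0,0,0],[75,0,0,0,0],[90,0,0,0,0],[90,0,0,0,0]]}}

```text
clock: 6.8
ee_pos: [0.6341, -0.0878, 0.0086]
ee_rot: [[0.994, 0.114, 0.0], [0.114, -0.994, -0.0], [0.0, 0.0, -1.0]]
wrist_force: [-0.2, -0.6, 0.2]
grip_width: 0.816
finger_force: 0.0
```

{"api": "jog_arm", "payload": {"series": [[100,0,0,-10,0],[100,0,0,-40,0],[100,0,0,-90,0],[100,0,0,-130,0],[100,0,0,-150,0]]}}

```text
clock: 7.3
ee_pos: [0.6364, -0.0883, 0.165]
ee_rot: [[0.993, 0.114, 0.008], [0.114, -0.994, -0.002], [0.008, 0.003, -1.0]]
wrist_force: [0.9, -0.9, 0.2]
grip_width: 0.995
finger_force: 0.0
```

```bash
python3 - <<'E'
from h import *
for i in range(3): p=optics.capture('scene')
print(np.round(pose(),1)); print("white",*blobs(p,"white",.031,30)[4:],sep="\n")
print("blue",*blobs(p,"blue",.038,30),sep="\n"); print("green",*blobs(p,"green",.024,30),sep="\n")
plan((454,3,200,50),(454,3,200,88))
E
```

```text
[635.2 -88.  161.3   6.5]
white
([26, 385], [1123.0, -153.0], [164.0, 99.0], 0.3)
([44, 345], [1039.0, -174.0], [62.0, 16.0], -89.8)
([20, 350], [1069.0, -220.0], [95.0, 74.0], -51.4)
([4, 324], [1050.0, -315.0], [40.0, 27.0], 5.3)
([160, 244], [670.0, -83.0], [50.0, 10.0], -83.6)
([198, 228], [578.0, -13.0], [73.0, 50.0], 76.6)
([3, 215], [781.0, -599.0], [49.0, 34.0], 49.2)
([224, 241], [377.0, 100.0], [1424.0, 1153.0], -89.8)
([39, 20], [-254.0, -1712.0], [624.0, 436.0], 0.2)
blue
([431, 315], [580.0, 646.0], [101.0, 38.0], 5.8)
([117, 224], [663.0, -239.0], [139.0, 77.0], 4.7)
([242, 206], [455.0, 63.0], [60.0, 17.0], -2.4)
([209, 193], [452.0, -53.0], [59.0, 14.0], -2.4)
([507, 68], [-668.0, 734.0], [433.0, 252.0], 89.2)
([551, 9], [-1502.0, 924.0], [332.0, 105.0], -2.2)
green
([219, 268], [662.0, 102.0], [140.0, 78.0], -6.3)
([313, 225], [428.0, 277.0], [31.0, 22.0], 5.9)
([216, 217], [515.0, 7.0], [55.0, 13.0], -88.2)
([233, 190], [403.0, -0.0], [56.0, 14.0], -86.8)
from [635.2 -88.  161.3   6.5]
   [-84.9, -55.5, -19.4, -21.7] rows 3
   [-58.3, -82.9, -19.3, -21.8] rows 3
  -> [454.   3. 200.  50.]
   [0.0, -0.0, -0.0, -38.0] rows 5
  -> [454.   3. 200.  88.]
```

```bash
python3 -c "
from h import *
plan((453.5,4,160,88),(453.5,4,45,88))"
```

```text
from [635.2 -88.  161.3   6.5]
   [-85.1, -56.0, 0.6, -40.7] rows 5
   [-27.9, -97.9, 0.7, -40.8] rows 5
  -> [453.5   4.  160.   88. ]
   [0.0, -0.0, 115.0, 0.0] rows 3
  -> [453.5   4.   45.   88. ]
```

{"api": "jog_arm", "payload": {"series": [[100,-17,-11,0,-8.1],[100,-34,-22,0,-16.2],[100,-51,-34,0,-24.4],[100,-68,-45,0,-32.5],[100,-85,-56,0,-40.7]]}}

```text
clock: 7.95
ee_pos: [0.5409, -0.0411, 0.1556]
ee_rot: [[0.675, 0.738, -0.005], [0.738, -0.675, 0.001], [-0.003, -0.004, -1.0]]
wrist_force: [-1.2, -0.2, 0.6]
grip_width: 1.004
finger_force: 0.0
```

{"api": "jog_arm", "payload": {"series": [[100,-6,-20,0,-8.1],[100,-11,-40,0,-16.2],[100,-17,-60,0,-24.4],[100,-22,-80,0,-32.5],[100,-28,-98,1,-40.8]]}}

```text
clock: 8.45
ee_pos: [0.45, 0.0048, 0.155]
ee_rot: [[0.029, 1.0, -0.004], [1.0, -0.029, 0.001], [0.0, -0.004, -1.0]]
wrist_force: [-0.6, -0.8, 0.1]
grip_width: 1.0
finger_force: 0.0
```

{"api": "jog_arm", "payload": {"series": [[100,0,0,35,0],[100,0,0,75,0],[100,0,0,105,0],[100,0,0,115,0],[100,0,0,115,0]]}}

```text
clock: 8.95
ee_pos: [0.4496, 0.0045, 0.0397]
ee_rot: [[0.035, 0.999, -0.006], [0.999, -0.035, 0.001], [0.001, -0.006, -1.0]]
wrist_force: [0.0, -0.1, -0.8]
grip_width: 1.003
finger_force: 0.0
```

```bash
python3 - <<'E'
from h import *
for i in range(3): p=optics.capture('wrist')
print("blue",*blobs(p,"blue",.038,60),sep="\n"); print("green",*blobs(p,"green",.024,60),sep="\n")
cv2.imwrite("pics/w3.png",cv2.cvtColor(p["pixels"],cv2.COLOR_RGB2BGR))
plan((453.5,4,28,88))
E
```

```text
blue
([278, 338], [451.0, -56.0], [60.0, 11.0], -1.9)
([277, 163], [455.0, 62.0], [61.0, 15.0], -1.9)
green
([202, 257], [402.0, -2.0], [57.0, 13.0], -86.9)
([373, 227], [515.0, 14.0], [40.0, 13.0], -86.2)
([504, 99], [600.0, 94.0], [71.0, 69.0], 83.9)
from [453.4   4.1  44.   88. ]
   [-0.1, 0.1, 16.0, 0.0] rows 1
  -> [453.5   4.   28.   88. ]
```

View pics/w3.png

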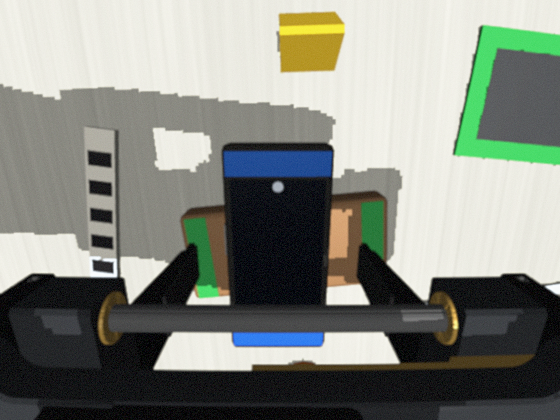

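The phone (blue tapes at (278,163) and (278,338)) lies between the fingers, square on. I descend and grip it.

{"api": "jog_arm", "payload": {"series": [[100,0,0,6,0],[100,0,0,11,0],[95,0,0,15,0],[85,0,0,16,0],[75,0,0,16,0]], "grip_force": 20}}

```text
clock: 9.6
ee_pos: [0.452, 0.0043, 0.0264]
ee_rot: [[0.035, 0.999, -0.001], [0.999, -0.035, 0.0], [0.0, -0.001, -1.0]]
wrist_force: [-0.9, 0.7, 0.7]
grip_width: 0.835
finger_force: 0.0
```

{"api": "jog_arm", "payload": {"series": [[60,0,0,0,0],[60,0,0,0,0],[60,0,0,0,0],[60,0,0,0,0],[60,0,0,0,0]]}}

```text
clock: 10.1
ee_pos: [0.4525, 0.0042, 0.0268]
ee_rot: [[0.035, 0.999, 0.0], [0.999, -0.035, -0.0], [-0.0, 0.0, -1.0]]
wrist_force: [0.2, 0.4, 0.4]
grip_width: 0.67
finger_force: 20.0
```

```bash
python3 - <<'E'
from h import *
for i in range(2): p=optics.capture('wrist')
s=ctrl.state();print(s["finger_force"],s["grip_width"],s["wrist_force"])
x,y,z,a=pose()
plan((x,y,z+62,88),(646,-268,90,4.7),(646,-268,25,4.7))
E
```

```text
19.999928176403046 0.674756953399056 [1.33307577 0.04739176 1.47076908]
from [452.4   4.2  26.8  88. ]
   [0.0, 0.0, -62.0, 0.0] rows 2
  -> [452.4   4.2  88.8  88. ]
   [-132.7, 101.4, -0.6, 41.7] rows 5
   [-31.6, 164.0, -0.6, 41.6] rows 5
  -> [ 646.  -268.    90.     4.7]
   [0.0, 0.0, 65.0, 0.0] rows 2
  -> [ 646.  -268.    25.     4.7]
```

{"api": "jog_arm", "payload": {"series": [[60,0,0,-4,0],[60,0,0,-14,0],[60,0,0,-30,0],[60,0,0,-48,0],[60,0,0,-62,0]]}}

```text
clock: 10.7
ee_pos: [0.4525, 0.0042, 0.0902]
ee_rot: [[0.035, 0.999, 0.001], [0.999, -0.035, -0.0], [-0.0, 0.001, -1.0]]
wrist_force: [0.9, -0.3, -1.1]
grip_width: 0.669
finger_force: 20.0
```

{"api": "jog_arm", "payload": {"series": [[60,-25,20,0,8],[60,-52,40,0,16.4],[60,-79,60,0,24.8],[60,-106,81,0,33.3],[60,-133,101,0,41.7]]}}

```text
clock: 11.2
ee_pos: [0.5493, -0.1334, 0.0891]
ee_rot: [[0.695, 0.719, 0.0], [0.719, -0.695, 0.0], [0.0, 0.0, -1.0]]
wrist_force: [0.6, -0.5, -2.7]
grip_width: 0.67
finger_force: 20.0
```

{"api": "jog_arm", "payload": {"series": [[60,-7,36,0,8.4],[60,-14,72,0,16.8],[60,-20,105,0,25],[60,-26,138,0,33.3],[60,-32,164,0,41.6]]}}

```text
clock: 11.7
ee_pos: [0.646, -0.2702, 0.089]
ee_rot: [[0.997, 0.076, 0.0], [0.076, -0.997, -0.0], [0.0, 0.0, -1.0]]
wrist_force: [-0.2, 0.4, -2.5]
grip_width: 0.67
finger_force: 20.0
```

{"api": "jog_arm", "payload": {"series": [[60,0,0,15,0],[60,0,0,38,0],[60,0,0,56,0],[60,0,0,65,0],[60,0,0,65,0]]}}

```text
clock: 12.2
ee_pos: [0.6433, -0.2673, 0.0211]
ee_rot: [[0.997, 0.083, -0.004], [0.083, -0.997, 0.002], [-0.004, -0.003, -1.0]]
wrist_force: [-0.5, 0.4, -2.5]
grip_width: 0.672
finger_force: 20.0
```

```bash
python3 - <<'E'
from h import *
for i in range(3): p=optics.capture('wrist')
print(ctrl.state()["finger_force"],ctrl.state()["wrist_force"])
print("phone",*blobs(p,"blue",.036,60),sep="\n");print("mat",*blobs(p,"blue",.003,60),sep="\n")
cv2.imwrite("pics/w4.png",cv2.cvtColor(p["pixels"],cv2.COLOR_RGB2BGR))
plan((646,-268,6,4.7))
E
```

```text
19.999534785747528 [ 0.83557402  0.18359728 -1.91949834]
phone
([277, 354], [588.0, -273.0], [60.0, 15.0], -85.1)
([333, 296], [632.0, -302.0], [13.0, 5.0], 7.8)
([291, 166], [691.0, -266.0], [65.0, 58.0], -85.3)
mat
([277, 354], [558.0, -275.0], [73.0, 19.0], -85.1)
([333, 296], [612.0, -310.0], [16.0, 6.0], 7.8)
([291, 166], [683.0, -268.0], [79.0, 70.0], -85.3)
from [ 645.8 -268.6   24.8    4.7]
   [0.2, -0.6, 18.8, 0.0] rows 1
  -> [ 646.  -268.     6.     4.7]
```

View pics/w4.png

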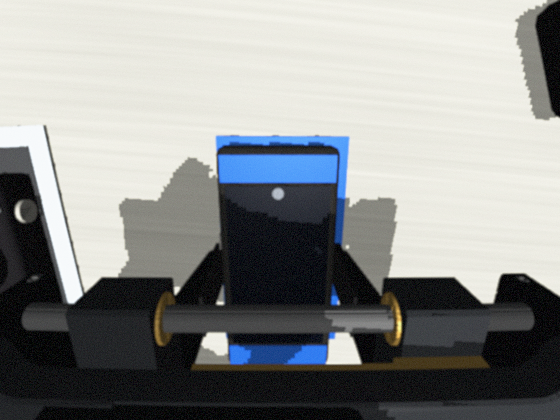

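The phone is level over the blue mat. The mat looks about 2–3 mm further to the right (edges at columns 217 and 348, phone centre 278), so I split the difference and lower.

{"api": "jog_arm", "payload": {"series": [[60,0,1,7,0],[60,0,1,13,0],[60,0,1,17,0],[60,0,1,18.5,0],[60,0,1,19,0]]}}

```text
clock: 12.85
ee_pos: [0.645, -0.2695, 0.0057]
ee_rot: [[0.997, 0.082, -0.001], [0.082, -0.997, 0.0], [-0.001, -0.0, -1.0]]
wrist_force: [-3.6, 2.4, 7.1]
grip_width: 0.671
finger_force: 20.0
```

{"api": "jog_arm", "payload": {"series": [[60,0,0,0,0],[70,0,0,0,0],[80,0,0,0,0],[95,0,0,0,0],[95,0,0,0,0]]}}

```text
clock: 13.35
ee_pos: [0.6452, -0.2696, 0.0045]
ee_rot: [[0.997, 0.082, 0.0], [0.082, -0.997, -0.0], [0.0, 0.0, -1.0]]
wrist_force: [-0.1, -0.7, -0.8]
grip_width: 0.894
finger_force: 0.0
```

{"api": "jog_arm", "payload": {"series": [[95,0,0,-8,0],[95,0,0,-35,0],[100,0,0,-80,0],[100,0,0,-120,0],[100,0,0,-135,0]]}}

```text
clock: 13.85
ee_pos: [0.6479, -0.2709, 0.1465]
ee_rot: [[0.997, 0.082, 0.008], [0.082, -0.997, -0.004], [0.008, 0.005, -1.0]]
wrist_force: [0.8, -0.7, 0.1]
grip_width: 0.999
finger_force: 0.0
```

```bash
python3 - <<'E'
from h import *
for i in range(3): p=optics.capture('scene')
print("blue",*blobs(p,"blue",.003,30),sep="\n"); print("green",*blobs(p,"green",.024,30),sep="\n")
plan((458,4,150,3))
E
```

```text
blue
([431, 315], [560.0, 652.0], [105.0, 40.0], 5.6)
([115, 232], [645.0, -267.0], [145.0, 79.0], 3.8)
([126, 206], [579.0, -284.0], [59.0, 16.0], -83.8)
([494, 58], [-831.0, 677.0], [135.0, 66.0], 67.4)
green
([219, 268], [662.0, 101.0], [140.0, 77.0], -6.3)
([313, 225], [429.0, 277.0], [32.0, 22.0], 4.7)
([216, 217], [515.0, 7.0], [56.0, 14.0], -87.0)
([232, 190], [403.0, -1.0], [57.0, 14.0], -86.8)
from [ 645.7 -269.8  140.8    4.7]
   [-82.3, -144.2, -4.6, 0.9] rows 4
   [-84.5, -142.8, -4.6, 0.8] rows 4
  -> [458.   4. 150.   3.]
```

```bash
python3 -c "
from h import *
plan((459,3,120,3.5),(459,3,40,3.5))"
```

```text
from [ 645.7 -269.8  140.8    4.7]
   [-81.8, -143.6, 10.4, 0.6] rows 4
   [-83.3, -142.8, 10.4, 0.6] rows 4
  -> [459.    3.  120.    3.5]
   [-0.0, 0.0, 80.0, 0.0] rows 2
  -> [459.    3.   40.    3.5]
```

{"api": "jog_arm", "payload": {"series": [[100,-18,-32,2,0.2],[100,-40,-70,5,0.4],[100,-61,-107,8,0.6],[100,-82,-144,10,0.6]]}}

```text
clock: 14.4
ee_pos: [0.5484, -0.131, 0.1255]
ee_rot: [[0.997, 0.071, -0.006], [0.071, -0.997, 0.002], [-0.006, -0.003, -1.0]]
wrist_force: [0.7, -0.3, 0.4]
grip_width: 1.0
finger_force: 0.0
```

{"api": "jog_arm", "payload": {"series": [[100,-20,-36,3,0.2],[100,-42,-72,6,0.4],[100,-63,-108,8,0.6],[100,-79,-134,10,0.6],[100,-83,-143,10,0.6]]}}

```text
clock: 14.9
ee_pos: [0.4547, 0.0059, 0.1159]
ee_rot: [[0.998, 0.064, -0.007], [0.064, -0.998, 0.001], [-0.007, -0.001, -1.0]]
wrist_force: [-0.1, -0.7, -0.0]
grip_width: 1.001
finger_force: 0.0
```

{"api": "jog_arm", "payload": {"series": [[100,0,0,30,0],[100,0,0,60,0],[100,0,0,75,0],[100,0,0,80,0],[100,0,0,80,0]]}}

```text
clock: 15.4
ee_pos: [0.4575, 0.0036, 0.0379]
ee_rot: [[0.998, 0.061, -0.004], [0.061, -0.998, 0.0], [-0.004, -0.0, -1.0]]
wrist_force: [0.5, 0.4, 1.3]
grip_width: 0.999
finger_force: 0.0
```

```bash
python3 - <<'E'
from h import *
for i in range(3): p=optics.capture('wrist')
print("green",*blobs(p,"green",.024,60),sep="\n")
cv2.imwrite("pics/w5.png",cv2.cvtColor(p["pixels"],cv2.COLOR_RGB2BGR))
plan((459,3,8,3.5))
E
```

```text
green
([281, 164], [515.0, 5.0], [57.0, 13.0], -86.4)
([142, 27], [588.0, 87.0], [72.0, 28.0], 84.3)
from [459.5   3.6  40.5   3.5]
   [-0.5, 0.6, 32.5, 0.0] rows 1
  -> [459.    3.    8.    3.5]
```

View pics/w5.png

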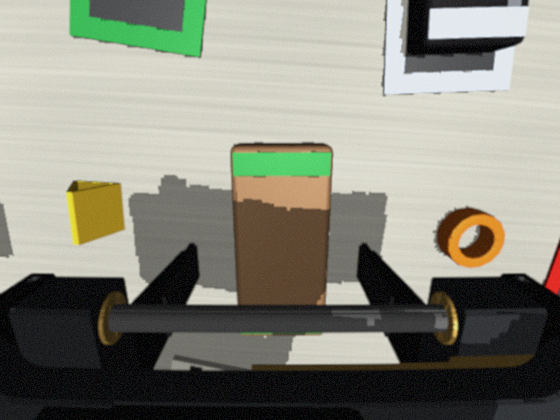

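The power bank sits between the fingers (column 282 against 278 for the tool), so I grip it.

{"api": "jog_arm", "payload": {"series": [[100,-0.5,1.5,12,0],[100,-0.5,1.5,24,0],[100,-0.5,1.5,31,0],[90,-0.5,1.5,32.5,0],[80,-0.5,1.5,32.5,0]], "grip_force": 25}}

```text
clock: 16.05
ee_pos: [0.4577, 0.0024, 0.0065]
ee_rot: [[0.998, 0.061, -0.001], [0.061, -0.998, 0.0], [-0.001, -0.0, -1.0]]
wrist_force: [-0.1, 0.2, -0.4]
grip_width: 0.883
finger_force: 0.0
```

{"api": "jog_arm", "payload": {"series": [[58,0,0,0,0],[58,0,0,0,0],[58,0,0,0,0],[58,0,0,0,0],[58,0,0,0,0]]}}

```text
clock: 16.55
ee_pos: [0.4586, 0.0022, 0.0076]
ee_rot: [[0.998, 0.062, 0.001], [0.062, -0.998, -0.0], [0.001, 0.0, -1.0]]
wrist_force: [-0.3, -0.3, 1.8]
grip_width: 0.651
finger_force: 25.0
```

```bash
python3 - <<'E'
from h import *
for i in range(2): p=optics.capture('side')
s=ctrl.state();print(s["finger_force"],s["grip_width"],s["wrist_force"])
x,y,z,a=pose()
plan((x,y,z+70,a),(651,92,z+70,-6.3),(651,92,28,-6.3))
E
```

```text
25.000462532043457 0.6494294888206521 [-0.54409046 -1.78905196  2.22741846]
from [458.6   2.2   7.6   3.5]
   [0.0, 0.0, -70.0, -0.0] rows 2
  -> [458.6   2.2  77.6   3.5]
   [197.6, -77.8, -0.0, 9.8] rows 5
  -> [651.   92.   77.6  -6.3]
   [-0.0, -0.0, 49.6, 0.0] rows 1
  -> [651.   92.   28.   -6.3]
```

{"api": "jog_arm", "payload": {"series": [[58,0,0,-4,0],[58,0,0,-14,0],[58,0,0,-32,0],[58,0,0,-54,0],[58,0,0,-70,0]]}}

```text
clock: 17.15
ee_pos: [0.4583, 0.0025, 0.0787]
ee_rot: [[0.998, 0.061, 0.001], [0.061, -0.998, 0.0], [0.001, -0.0, -1.0]]
wrist_force: [1.1, -0.0, -1.9]
grip_width: 0.649
finger_force: 25.0
```

{"api": "jog_arm", "payload": {"series": [[58,30,-12,0,2],[58,75,-30,0,4],[58,120,-47,0,6],[58,165,-65,0,8],[58,197.5,-78,0,9.8]]}}

```text
clock: 17.65
ee_pos: [0.6526, 0.0938, 0.0773]
ee_rot: [[0.994, -0.11, 0.0], [-0.11, -0.994, 0.0], [0.0, -0.0, -1.0]]
wrist_force: [0.4, -0.9, -2.1]
grip_width: 0.651
finger_force: 25.0
```

{"api": "jog_arm", "payload": {"series": [[58,0,0,10,0],[58,0,0,28,0],[58,0,0,42,0],[58,0,0,50,0],[58,0,0,50,0]]}}

```text
clock: 18.15
ee_pos: [0.6477, 0.0917, 0.0244]
ee_rot: [[0.994, -0.11, -0.005], [-0.11, -0.994, -0.0], [-0.005, 0.001, -1.0]]
wrist_force: [-0.1, 0.3, -2.7]
grip_width: 0.651
finger_force: 25.0
```

```bash
python3 - <<'E'
from h import *
for i in range(3): p=optics.capture('wrist')
s=ctrl.state();print(s["finger_force"],s["grip_width"],s["wrist_force"])
print("pb",*blobs(p,"green",.044,60),sep="\n");print("mat",*blobs(p,"green",.003,60),sep="\n")
cv2.imwrite("pics/w6.png",cv2.cvtColor(p["pixels"],cv2.COLOR_RGB2BGR))
plan((651,92,10.6,-6.3))
E
```

```text
24.999495148658752 0.6513448133869185 [ 0.12215461  0.92694387 -2.30793502]
pb
([277, 357], [595.0, 98.0], [58.0, 11.0], 83.8)
([278, 172], [706.0, 86.0], [57.0, 13.0], 83.8)
([304, 163], [696.0, 86.0], [62.0, 57.0], 83.8)
mat
([277, 357], [558.0, 102.0], [73.0, 14.0], 83.8)
([278, 172], [699.0, 87.0], [73.0, 16.0], 83.8)
([304, 163], [686.0, 86.0], [79.0, 72.0], 83.8)
from [650.7  92.1  27.9  -6.3]
   [0.3, 0.0, 17.3, -0.0] rows 1
  -> [651.   92.   10.6  -6.3]
```

View pics/w6.png

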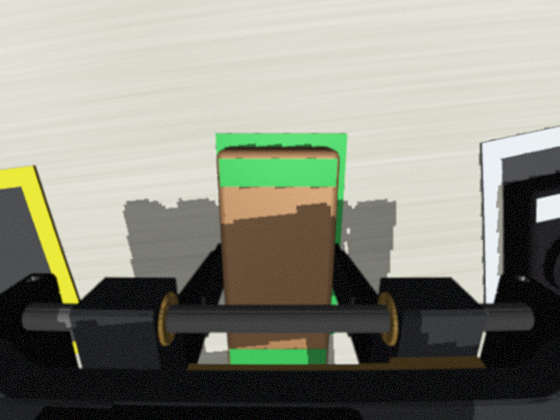

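The power bank is aligned over the green mat, with the mat again about 2 mm to the right (columns 217–347). I correct by 1 mm and set it down.

{"api": "jog_arm", "payload": {"series": [[58,0,1,7,0],[58,0,1,12,0],[58,0,1,15.5,0],[58,0,1,17,0],[58,0,1,17,0]]}}

```text
clock: 18.8
ee_pos: [0.6504, 0.0913, 0.0106]
ee_rot: [[0.994, -0.109, -0.0], [-0.109, -0.994, -0.0], [-0.0, 0.0, -1.0]]
wrist_force: [-2.8, -0.1, 2.1]
grip_width: 0.652
finger_force: 25.0
```

{"api": "jog_arm", "payload": {"series": [[58,0,0,0,0],[68,0,0,0,0],[80,0,0,0,0],[95,0,0,0,0],[95,0,0,0,0]]}}

```text
clock: 19.3
ee_pos: [0.6506, 0.0913, 0.0101]
ee_rot: [[0.994, -0.109, 0.0], [-0.109, -0.994, 0.0], [0.0, -0.0, -1.0]]
wrist_force: [-0.3, 0.3, -0.6]
grip_width: 0.877
finger_force: 0.0
```

{"api": "jog_arm", "payload": {"series": [[95,0,0,-8,0],[95,0,0,-35,0],[100,0,0,-80,0],[100,0,0,-110,0],[100,0,0,-120,0]]}}

```text
clock: 19.8
ee_pos: [0.6532, 0.0915, 0.1359]
ee_rot: [[0.994, -0.109, 0.009], [-0.109, -0.994, 0.001], [0.008, -0.001, -1.0]]
wrist_force: [0.7, -0.8, 0.3]
grip_width: 1.0
finger_force: 0.0
```

```bash
python3 - <<'E'
from h import *
for i in range(3): p=optics.capture('scene')
print("green",*blobs(p,"green",.027,30),sep="\n"); print("y",*blobs(p,"yellow",.054,30),sep="\n")
plan((453,256,120,94),(453,256,58,94))
E
```

```text
green
([206, 277], [706.0, 86.0], [56.0, 14.0], 82.9)
([220, 276], [663.0, 103.0], [140.0, 77.0], -6.5)
([235, 249], [596.0, 113.0], [31.0, 13.0], 80.7)
([313, 225], [431.0, 278.0], [32.0, 21.0], 3.6)
y
([283, 293], [675.0, 295.0], [137.0, 76.0], 0.2)
([318, 227], [450.0, 300.0], [47.0, 14.0], 5.6)
([261, 224], [502.0, 152.0], [47.0, 29.0], 4.9)
([288, 218], [456.0, 212.0], [45.0, 14.0], 2.8)
from [650.3  91.3 130.1  -6.3]
   [-71.4, -47.4, 3.4, -33.4] rows 4
   [-33.5, -78.8, 3.3, -33.4] rows 4
   [15.4, -84.3, 3.4, -33.5] rows 4
  -> [453. 256. 120.  94.]
   [-0.0, 0.0, 62.0, 0.0] rows 2
  -> [453. 256.  58.  94.]
```

{"api": "jog_arm", "payload": {"series": [[100,-18,-12,1,-8.4],[100,-36,-24,2,-16.8],[100,-54,-36,3,-25.1],[100,-71,-47,3,-33.4]]}}

```text
clock: 20.35
ee_pos: [0.5822, 0.146, 0.1233]
ee_rot: [[0.887, 0.461, -0.006], [0.461, -0.887, -0.001], [-0.006, -0.002, -1.0]]
wrist_force: [-0.2, -0.7, -0.8]
grip_width: 1.0
finger_force: 0.0
```

{"api": "jog_arm", "payload": {"series": [[100,-9,-20,1,-8.4],[100,-17,-40,2,-16.8],[100,-25,-60,3,-25.1],[100,-34,-79,3,-33.4]]}}

```text
clock: 20.75
ee_pos: [0.516, 0.2006, 0.1206]
ee_rot: [[0.487, 0.873, -0.006], [0.873, -0.487, -0.002], [-0.004, -0.004, -1.0]]
wrist_force: [0.3, 0.1, 0.1]
grip_width: 1.002
finger_force: 0.0
```

{"api": "jog_arm", "payload": {"series": [[100,4,-21,1,-8.4],[100,8,-42,2,-16.8],[100,12,-64,3,-25.1],[100,15,-84,4,-33.5],[100,15,-84,4,-33.5]]}}

```text
clock: 21.25
ee_pos: [0.4496, 0.2552, 0.1168]
ee_rot: [[-0.073, 0.997, -0.006], [0.997, 0.073, -0.002], [-0.002, -0.006, -1.0]]
wrist_force: [0.7, 0.4, -1.5]
grip_width: 1.001
finger_force: 0.0
```

{"api": "jog_arm", "payload": {"series": [[100,0,0,25,0],[100,0,0,48,0],[100,0,0,58,0],[100,0,0,62,0],[100,0,0,62,0]]}}

```text
clock: 21.75
ee_pos: [0.4528, 0.2546, 0.0574]
ee_rot: [[-0.069, 0.998, -0.001], [0.998, 0.069, -0.001], [-0.001, -0.001, -1.0]]
wrist_force: [0.3, 0.5, 0.0]
grip_width: 0.998
finger_force: 0.0
```

```bash
python3 - <<'E'
from h import *
for i in range(3): p=optics.capture('wrist')
print("y",*blobs(p,"yellow",.054,60),sep="\n");print("red",*blobs(p,"red",.024,60),sep="\n")
cv2.imwrite("pics/w7.png",cv2.cvtColor(p["pixels"],cv2.COLOR_RGB2BGR))
plan((453,256,31,94))
E
```

```text
y
([293, 356], [470.0, 182.0], [27.0, 18.0], 1.4)
([278, 186], [452.0, 299.0], [46.0, 14.0], 3.2)
([491, 210], [590.0, 295.0], [87.0, 61.0], 0.1)
red
([349, 244], [506.0, 254.0], [57.0, 14.0], 89.0)
([198, 230], [397.0, 255.0], [58.0, 13.0], 89.2)
([50, 160], [299.0, 300.0], [58.0, 15.0], -6.8)
([412, 12], [522.0, 404.0], [19.0, 14.0], 67.9)
from [453.9 255.3  59.3  94. ]
   [0.8, -0.8, 28.3, -0.0] rows 1
  -> [453. 256.  31.  94.]
```

View pics/w7.png

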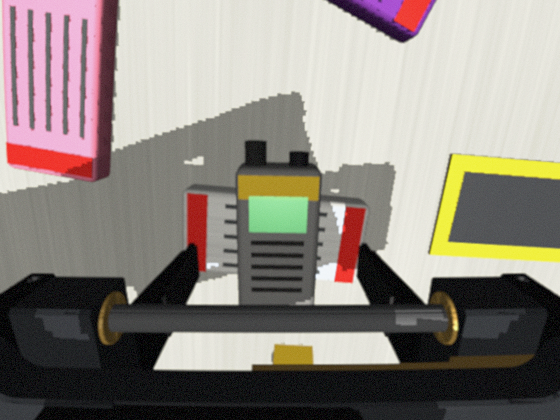

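The radio is centred between the fingers (tape (278,186)), on the aluminium drive whose tapes are at (198,230) and (349,244). I grip it.

{"api": "jog_arm", "payload": {"series": [[100,0.5,0,10,0],[100,0.5,0,20,0],[100,0.5,0,26,0],[90,0.5,0,28,0],[75,0.5,0,28,0]], "grip_force": 20}}

```text
clock: 22.4
ee_pos: [0.4525, 0.2553, 0.0294]
ee_rot: [[-0.07, 0.998, -0.001], [0.998, 0.07, -0.001], [-0.0, -0.001, -1.0]]
wrist_force: [0.3, -0.9, -0.4]
grip_width: 0.884
finger_force: 0.0
```

{"api": "jog_arm", "payload": {"series": [[45,0,0,0,0],[45,0,0,0,0],[45,0,0,0,0],[45,0,0,0,0],[45,0,0,0,0]]}}

```text
clock: 22.9
ee_pos: [0.4531, 0.2556, 0.0304]
ee_rot: [[-0.07, 0.998, 0.0], [0.998, 0.07, 0.0], [0.0, 0.0, -1.0]]
wrist_force: [0.5, 0.2, 0.6]
grip_width: 0.526
finger_force: 19.9
```

{"api": "jog_arm", "payload": {"series": [[45,0,0,0,0],[45,0,0,0,0],[45,0,0,0,0]]}}

```text
clock: 23.2
ee_pos: [0.4531, 0.2556, 0.0304]
ee_rot: [[-0.07, 0.998, 0.0], [0.998, 0.07, 0.0], [0.0, 0.0, -1.0]]
wrist_force: [-0.6, 0.2, 1.4]
grip_width: 0.528
finger_force: 19.9
```

```bash
python3 - <<'E'
from h import *
for i in range(2): p=optics.capture('side')
s=ctrl.state();print(s["finger_force"],s["grip_width"],s["wrist_force"])
x,y,z,a=pose()
plan((x,y,z+62,a),(649,283,z+62,0.2),(649,283,28,0.2))
E
```

```text
19.89217221736908 0.5251606031777801 [-0.43568714  0.15102879  2.37643124]
from [453.1 255.6  30.4  94. ]
   [0.0, 0.0, -62.0, -0.0] rows 2
  -> [453.1 255.6  92.4  94. ]
   [4.5, 65.8, -0.0, 31.3] rows 4
   [38.1, 53.8, -0.0, 31.3] rows 4
   [60.5, 26.3, -0.0, 31.2] rows 4
  -> [6.49e+02 2.83e+02 9.24e+01 2.00e-01]
   [-0.0, 0.0, 64.4, 0.0] rows 2
  -> [6.49e+02 2.83e+02 2.80e+01 2.00e-01]
```

{"api": "jog_arm", "payload": {"series": [[45,0,0,-4,0],[45,0,0,-14,0],[45,0,0,-32,0],[45,0,0,-50,0],[45,0,0,-62,0]]}}

```text
clock: 23.8
ee_pos: [0.4534, 0.2557, 0.0939]
ee_rot: [[-0.07, 0.998, 0.001], [0.998, 0.07, 0.001], [0.001, 0.001, -1.0]]
wrist_force: [1.5, 0.7, -1.5]
grip_width: 0.527
finger_force: 19.9
```

{"api": "jog_arm", "payload": {"series": [[45,1,14,0,7],[45,2,31,0,15],[45,3,48,0,23],[45,4.5,66,0,31.3]]}}

```text
clock: 24.2
ee_pos: [0.5187, 0.2646, 0.0922]
ee_rot: [[0.464, 0.886, -0.0], [0.886, -0.464, -0.0], [-0.0, -0.0, -1.0]]
wrist_force: [-0.5, 0.2, -2.0]
grip_width: 0.528
finger_force: 19.9
```

{"api": "jog_arm", "payload": {"series": [[45,9,13,0,7.8],[45,19,27,0,15.6],[45,28,40,0,23.4],[45,38,54,0,31.3]]}}

```text
clock: 24.6
ee_pos: [0.5841, 0.2736, 0.092]
ee_rot: [[0.856, 0.516, -0.001], [0.516, -0.856, -0.0], [-0.001, -0.0, -1.0]]
wrist_force: [0.6, 0.4, -2.9]
grip_width: 0.523
finger_force: 19.9
```

{"api": "jog_arm", "payload": {"series": [[45,17,7,0,8.4],[45,34,14,0,16.8],[45,50,21,0,25],[45,60.5,26,0,31.2],[45,60.5,26,0,31.2]]}}

```text
clock: 25.1
ee_pos: [0.65, 0.2829, 0.092]
ee_rot: [[1.0, 0.003, 0.0], [0.003, -1.0, -0.0], [0.0, 0.0, -1.0]]
wrist_force: [-0.7, 0.2, -2.1]
grip_width: 0.526
finger_force: 19.9
```

{"api": "jog_arm", "payload": {"series": [[45,0,0,18,0],[45,0,0,42,0],[45,0,0,58,0],[45,0,0,64,0],[45,0,0,64,0]]}}

```text
clock: 25.6
ee_pos: [0.6474, 0.2826, 0.026]
ee_rot: [[1.0, 0.005, -0.003], [0.005, -1.0, -0.001], [-0.003, 0.001, -1.0]]
wrist_force: [-0.8, 0.7, -1.8]
grip_width: 0.531
finger_force: 19.9
```

```bash
python3 - <<'E'
from h import *
for i in range(3): p=optics.capture('wrist')
s=ctrl.state();print(s["finger_force"],s["grip_width"],s["wrist_force"])
print("radio",*blobs(p,"yellow",.052,60),sep="\n");print("mat",*blobs(p,"yellow",.003,60),sep="\n")
cv2.imwrite("pics/w8.png",cv2.cvtColor(p["pixels"],cv2.COLOR_RGB2BGR))
plan((649,283,9.7,0.2))
E
```

```text
19.897165596485138 0.5237292962646621 [-0.10173792 -0.37683995 -1.56016266]
radio
([277, 350], [605.0, 284.0], [47.0, 14.0], -89.7)
([279, 201], [693.0, 283.0], [46.0, 14.0], 89.3)
([281, 180], [694.0, 282.0], [61.0, 60.0], -0.3)
mat
([277, 350], [562.0, 284.0], [62.0, 19.0], -89.7)
([279, 201], [679.0, 283.0], [62.0, 19.0], 89.3)
([281, 180], [681.0, 281.0], [81.0, 80.0], -0.3)
from [6.499e+02 2.834e+02 2.950e+01 2.000e-01]
   [-0.9, 0.4, 19.8, 0.0] rows 1
  -> [6.49e+02 2.83e+02 9.70e+00 2.00e-01]
```

View pics/w8.png

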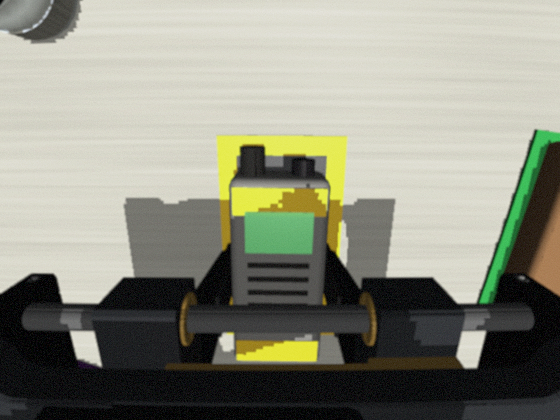

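The radio is square over the yellow mat, body at column 279 and mat at columns 218–347. I set it down.

{"api": "jog_arm", "payload": {"series": [[45,-1,1,8,0],[45,-1,1,14,0],[45,-1,1,18,0],[45,-1,1,19.5,0],[45,-1,1,19.5,0]]}}

```text
clock: 26.25
ee_pos: [0.6479, 0.2819, 0.0093]
ee_rot: [[1.0, 0.004, -0.001], [0.004, -1.0, -0.0], [-0.001, 0.0, -1.0]]
wrist_force: [-2.6, -0.2, 2.9]
grip_width: 0.526
finger_force: 19.9
```

{"api": "jog_arm", "payload": {"series": [[45,0,0,0,0],[56,0,0,0,0],[70,0,0,0,0],[90,0,0,0,0],[90,0,0,0,0]]}}

```text
clock: 26.75
ee_pos: [0.6482, 0.282, 0.0085]
ee_rot: [[1.0, 0.004, 0.0], [0.004, -1.0, 0.0], [0.0, -0.0, -1.0]]
wrist_force: [-0.5, 0.0, 0.3]
grip_width: 0.754
finger_force: 0.0
```

{"api": "jog_arm", "payload": {"series": [[95,0,0,-8,0],[95,0,0,-35,0],[100,0,0,-80,0],[100,0,0,-110,0],[100,0,0,-120,0]]}}

```text
clock: 27.25
ee_pos: [0.6507, 0.283, 0.1347]
ee_rot: [[1.0, 0.004, 0.008], [0.004, -1.0, 0.003], [0.008, -0.003, -1.0]]
wrist_force: [0.6, 0.7, 1.2]
grip_width: 1.0
finger_force: 0.0
```

```bash
python3 - <<'E'
from h import *
for i in range(3): p=optics.capture('scene')
print("y",*blobs(p,"yellow",.033,30),sep="\n"); print("red",*blobs(p,"red",.024,30),sep="\n")
plan((451.5,255,120,-1.2),(451.5,255,40,-1.2))
E
```

```text
y
([292, 272], [600.0, 286.0], [38.0, 16.0], -76.9)
([281, 296], [665.0, 290.0], [140.0, 78.0], 0.2)
red
([350, 270], [529.0, 423.0], [58.0, 13.0], 67.9)
([376, 246], [428.0, 463.0], [56.0, 13.0], 68.9)
([457, 243], [324.0, 670.0], [72.0, 19.0], 7.2)
([429, 244], [341.0, 607.0], [105.0, 71.0], -77.2)
([352, 209], [312.0, 357.0], [128.0, 71.0], 83.0)
([160, 184], [466.0, -226.0], [143.0, 79.0], -0.8)
from [6.480e+02 2.820e+02 1.286e+02 2.000e-01]
   [-196.6, 26.2, 8.6, 1.4] rows 4
  -> [451.5 255.  120.   -1.2]
   [0.0, 0.0, 80.0, 0.0] rows 2
  -> [451.5 255.   40.   -1.2]
```

{"api": "jog_arm", "payload": {"series": [[100,-40,5,2,0.3],[100,-88,11,4,0.6],[100,-136,18,6,1],[100,-180,24,8,1.4],[100,-196.5,26,8.5,1.4]]}}

```text
clock: 27.9
ee_pos: [0.4458, 0.2536, 0.1155]
ee_rot: [[1.0, -0.02, -0.008], [-0.02, -1.0, -0.003], [-0.008, 0.003, -1.0]]
wrist_force: [-0.9, 0.4, -1.2]
grip_width: 0.998
finger_force: 0.0
```

{"api": "jog_arm", "payload": {"series": [[100,0,0,25,0],[100,0,0,55,0],[100,0,0,74,0],[100,0,0,80,0],[100,0,0,80,0]]}}

```text
clock: 28.4
ee_pos: [0.4495, 0.2543, 0.0374]
ee_rot: [[1.0, -0.021, -0.005], [-0.021, -1.0, -0.002], [-0.005, 0.002, -1.0]]
wrist_force: [-0.1, -0.1, -0.0]
grip_width: 0.999
finger_force: 0.0
```

```bash
python3 - <<'E'
from h import *
for i in range(3): p=optics.capture('wrist')
print("red",*blobs(p,"red",.024,60),sep="\n")
cv2.imwrite("pics/w9.png",cv2.cvtColor(p["pixels"],cv2.COLOR_RGB2BGR))
plan((451.5,255,8,-1.2))
E
```

```text
red
([3, 287], [425.0, 446.0], [9.0, 7.0], -17.1)
([280, 168], [505.0, 253.0], [57.0, 13.0], 89.5)
([21, 143], [524.0, 408.0], [28.0, 14.0], 67.6)
from [452.2 255.5  40.8  -1.2]
   [-0.7, 0.5, 32.8, 0.0] rows 1
  -> [451.5 255.    8.   -1.2]
```

View pics/w9.png

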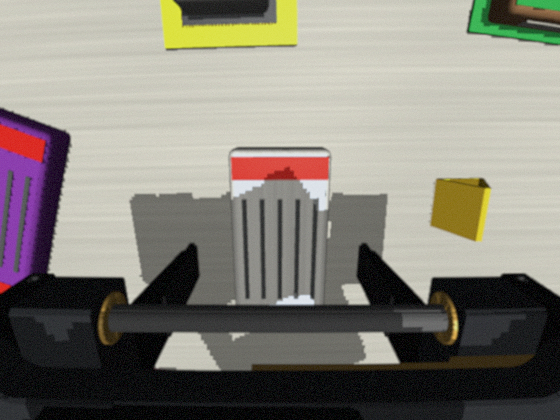

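The aluminium drive is between the fingers, with its tape at (280,168). The purple look-alike at the left edge stays clear. I grip the drive.

{"api": "jog_arm", "payload": {"series": [[100,-0.5,1,12,0],[100,-0.5,1,24,0],[100,-0.5,1,31,0],[90,-0.5,1,33,0],[80,-0.5,1,33,0]], "grip_force": 25}}

```text
clock: 29.05
ee_pos: [0.4507, 0.2541, 0.0064]
ee_rot: [[1.0, -0.021, -0.001], [-0.021, -1.0, -0.001], [-0.001, 0.001, -1.0]]
wrist_force: [-0.0, 0.2, 0.3]
grip_width: 0.884
finger_force: 0.0
```

{"api": "jog_arm", "payload": {"series": [[58,0,0,0,0],[58,0,0,0,0],[58,0,0,0,0],[58,0,0,0,0],[58,0,0,0,0]]}}

```text
clock: 29.55
ee_pos: [0.4515, 0.2544, 0.0076]
ee_rot: [[1.0, -0.021, 0.001], [-0.021, -1.0, 0.0], [0.001, -0.0, -1.0]]
wrist_force: [0.5, -0.9, 1.7]
grip_width: 0.653
finger_force: 25.0
```

```bash
python3 - <<'E'
from h import *
for i in range(2): p=optics.capture('side')
s=ctrl.state();print(s["finger_force"],s["grip_width"],s["wrist_force"])
x,y,z,a=pose()
plan((x,y,z+80,a),(451,-243,z+80,-.8),(451,-243,28,-.8))
E
```

```text
25.000384747982025 0.6501015743031365 [ 0.18079136 -0.0205311   2.20675833]
from [451.5 254.4   7.6  -1.2]
   [0.0, -0.0, -80.0, -0.0] rows 2
  -> [451.5 254.4  87.6  -1.2]
   [3.3, 165.8, -0.0, -0.1] rows 4
   [2.9, 165.7, -0.0, -0.1] rows 4
   [2.7, 165.8, -0.0, -0.2] rows 4
  -> [ 451.  -243.    87.6   -0.8]
   [-0.0, -0.0, 59.6, 0.0] rows 2
  -> [ 451.  -243.    28.    -0.8]
```

{"api": "jog_arm", "payload": {"series": [[58,0,0,-4,0],[58,0,0,-16,0],[58,0,0,-36,0],[58,0,0,-60,0],[58,0,0,-80,0]]}}

```text
clock: 30.15
ee_pos: [0.451, 0.2543, 0.0886]
ee_rot: [[1.0, -0.021, 0.0], [-0.021, -1.0, 0.0], [0.0, -0.0, -1.0]]
wrist_force: [0.6, 0.1, -3.0]
grip_width: 0.654
finger_force: 25.0
```

{"api": "jog_arm", "payload": {"series": [[58,0,15,0,0],[58,1,45,0,0],[58,1.5,82,0,0],[58,2.5,124,0,0],[58,3.3,166,0,-0.1]]}}

```text
clock: 30.65
ee_pos: [0.4494, 0.0862, 0.0859]
ee_rot: [[1.0, -0.018, -0.002], [-0.018, -1.0, -0.001], [-0.002, 0.001, -1.0]]
wrist_force: [1.5, -0.6, -2.5]
grip_width: 0.65
finger_force: 25.0
```

{"api": "jog_arm", "payload": {"series": [[58,1,42,0,0],[58,1.5,84,0,0],[58,2,125,0,0],[58,3,166,0,-0.1]]}}

```text
clock: 31.05
ee_pos: [0.449, -0.0798, 0.086]
ee_rot: [[1.0, -0.018, -0.002], [-0.018, -1.0, 0.0], [-0.002, -0.0, -1.0]]
wrist_force: [0.8, -0.5, -3.1]
grip_width: 0.653
finger_force: 25.0
```

{"api": "jog_arm", "payload": {"series": [[58,1,42,0,0],[58,1.5,84,0,0],[58,2,120,0,0],[58,2.7,150,0,-0.2],[58,2.7,165.5,0,-0.2]]}}

```text
clock: 31.55
ee_pos: [0.4491, -0.2455, 0.0861]
ee_rot: [[1.0, -0.016, -0.002], [-0.016, -1.0, 0.001], [-0.002, -0.001, -1.0]]
wrist_force: [0.2, -0.8, -2.7]
grip_width: 0.649
finger_force: 25.0
```

{"api": "jog_arm", "payload": {"series": [[58,0,0,15,0],[58,0,0,38,0],[58,0,0,54,0],[58,0,0,60,0],[58,0,0,60,0]]}}

```text
clock: 32.05
ee_pos: [0.4492, -0.2414, 0.025]
ee_rot: [[1.0, -0.013, -0.003], [-0.013, -1.0, 0.003], [-0.003, -0.003, -1.0]]
wrist_force: [-0.1, 0.1, -2.6]
grip_width: 0.646
finger_force: 25.0
```

```bash
python3 - <<'E'
from h import *
for i in range(3): p=optics.capture('wrist')
s=ctrl.state();print(s["finger_force"],s["grip_width"],s["wrist_force"])
print("drive",*blobs(p,"red",.044,60),sep="\n");print("mat",*blobs(p,"red",.003,60),sep="\n")
cv2.imwrite("pics/w10.png",cv2.cvtColor(p["pixels"],cv2.COLOR_RGB2BGR))
plan((451,-243,10.7,-.8))
E
```

```text
24.999380707740784 0.6525837290204741 [ 0.50527009 -0.25348218 -3.01263018]
drive
([278, 355], [397.0, -242.0], [58.0, 14.0], 89.3)
([334, 298], [437.0, -274.0], [10.0, 4.0], 2.4)
([277, 178], [504.0, -243.0], [58.0, 13.0], 89.8)
([304, 167], [496.0, -245.0], [63.0, 58.0], 88.9)
mat
([278, 355], [360.0, -241.0], [73.0, 17.0], 89.3)
([334, 298], [410.0, -283.0], [13.0, 5.0], 2.4)
([277, 178], [496.0, -243.0], [73.0, 17.0], 89.8)
([304, 167], [486.0, -246.0], [80.0, 73.0], 88.9)
from [ 451.3 -243.2   27.9   -0.7]
   [-0.4, -0.2, 17.2, 0.1] rows 1
  -> [ 451.  -243.    10.7   -0.8]
```

View pics/w10.png

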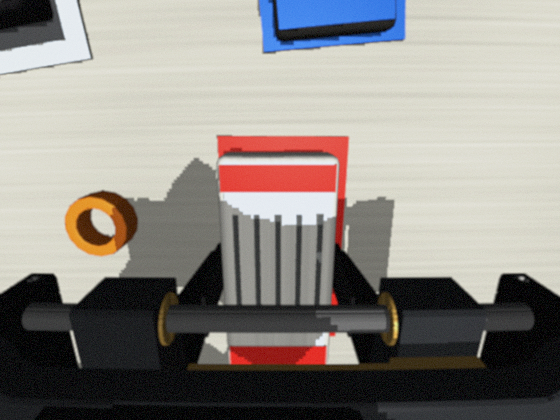

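The drive is square over the red mat (columns 217–348, drive at 278), so I set it down with a 1 mm shift.

{"api": "jog_arm", "payload": {"series": [[58,-0.5,1,7,0.1],[58,-0.5,1,12,0.1],[58,-0.5,1,15.5,0.1],[58,-0.5,1,17,0.1],[58,-0.5,1,17,0.1]]}}

```text
clock: 32.7
ee_pos: [0.4501, -0.2443, 0.0106]
ee_rot: [[1.0, -0.015, -0.001], [-0.015, -1.0, 0.0], [-0.001, -0.0, -1.0]]
wrist_force: [-2.6, 1.6, 3.1]
grip_width: 0.652
finger_force: 25.0
```

{"api": "jog_arm", "payload": {"series": [[58,0,0,0,0],[68,0,0,0,0],[80,0,0,0,0],[95,0,0,0,0],[95,0,0,0,0]]}}

```text
clock: 33.2
ee_pos: [0.4504, -0.2445, 0.0102]
ee_rot: [[1.0, -0.015, 0.0], [-0.015, -1.0, -0.0], [0.0, 0.0, -1.0]]
wrist_force: [0.4, 0.1, -0.1]
grip_width: 0.88
finger_force: 0.0
```

{"api": "jog_arm", "payload": {"series": [[95,0,0,-8,0],[95,0,0,-35,0],[100,0,0,-80,0],[100,0,0,-130,0],[100,0,0,-170,0]]}}

```text
clock: 33.7
ee_pos: [0.4507, -0.2446, 0.1838]
ee_rot: [[1.0, -0.015, 0.003], [-0.015, -1.0, -0.002], [0.003, 0.002, -1.0]]
wrist_force: [-0.0, -2.0, 1.0]
grip_width: 0.998
finger_force: 0.0
```

{"api": "jog_arm", "payload": {"series": [[100,-20,25,0,0],[100,-50,60,0,0],[100,-80,95,0,0],[100,-105,125,0,0],[100,-120,140,0,0]]}}

```text
clock: 34.2
ee_pos: [0.3263, -0.3844, 0.181]
ee_rot: [[1.0, -0.018, 0.0], [-0.018, -1.0, -0.002], [0.0, 0.002, -1.0]]
wrist_force: [0.2, -0.8, -0.6]
grip_width: 0.999
finger_force: 0.0
```

```bash
python3 - <<'E'
from h import *
for i in range(3): p=optics.capture('scene')
print(np.round(pose()))
for c,z in (("white",.031),("blue",.017),("yellow",.033),("green",.027),("red",.027)): print(c,*[b for b in blobs(p,c,z,15,) if 380<b[1][0]<760 and -330<b[1][1]<360],sep="\n  ")
cv2.imwrite("pics/end.png",cv2.resize(cv2.cvtColor(p["pixels"],cv2.COLOR_RGB2BGR)[140:350,70:480],(800,410),interpolation=cv2.INTER_CUBIC))
E
```

```text
[ 328. -383.  181.   -1.]
white
  ([160, 244], [670.0, -83.0], [50.0, 11.0], -81.7)
  ([165, 232], [628.0, -93.0], [29.0, 24.0], -37.6)
  ([169, 247], [650.0, -71.0], [138.0, 78.0], 6.8)
  ([173, 225], [597.0, -91.0], [48.0, 11.0], -84.5)
  ([161, 178], [453.0, -238.0], [88.0, 59.0], 1.4)
blue
  ([115, 232], [652.0, -255.0], [143.0, 78.0], 2.9)
  ([127, 206], [587.0, -271.0], [60.0, 15.0], -85.3)
yellow
  ([282, 293], [665.0, 290.0], [140.0, 78.0], 0.2)
  ([261, 223], [486.0, 144.0], [51.0, 31.0], 1.0)
green
  ([279, 294], [672.0, 282.0], [32.0, 20.0], -89.9)
  ([206, 277], [706.0, 87.0], [58.0, 14.0], 82.9)
  ([221, 276], [663.0, 103.0], [140.0, 77.0], -6.5)
  ([231, 247], [594.0, 100.0], [56.0, 14.0], 84.2)
red
  ([149, 189], [504.0, -243.0], [58.0, 13.0], 89.2)
  ([161, 190], [468.0, -222.0], [141.0, 77.0], -1.4)
  ([169, 167], [396.0, -241.0], [55.0, 13.0], -89.9)
```

View pics/end.png

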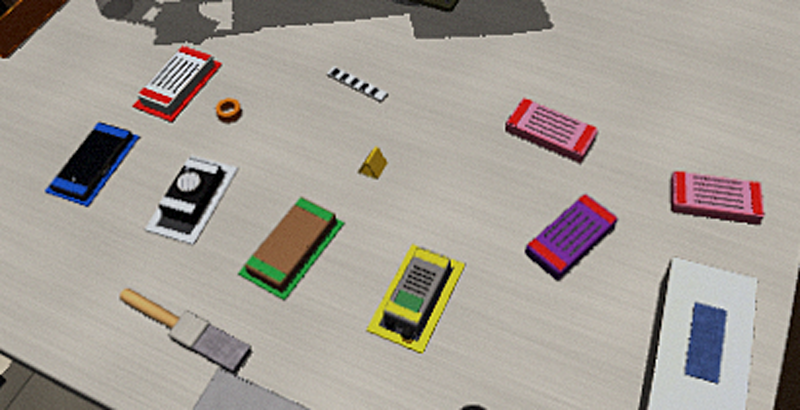

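All five exhibits lie centred on their own mats, within about 2 mm where both tapes could be measured. In the end picture: drive (177,82), phone (92,165), camera (190,200), power bank (290,248), radio (417,298). The look-alikes are untouched.

```bash
python3 -c "
from h import *
print(ticket.close_job())"
```

```text
the job is handed in; nothing more can be done
None
```

All five exhibits are lying flat, face up and released on their matching mats, the look-alikes were left alone, and the job was handed in at about 34 s of the 147 s allowed.

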